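# Rivet cup and bin lid at the leather bench

### The job

Lift the small metal cup by its red grip up and off its hook, set it down gently and upright so that its whole base stands on the tan leather pad, and let go of it. Then lift the green lid of the rivet bin by its bar and hold it open at 50 degrees from shut, so that someone can fill the cup from the bin: the lid falls shut by itself, so finish while the fingers still hold it there, steady. Leave the glue bottle, the mallet and the thread spool where they are.

Things in the scene. Friction and masses are not known exactly. Their poses are not given: they have to be found in the camera images.
- cup_mid (a point): Aluminium cup that hangs from the hook: half-way up its whole height, on its axis. Overall 144 mm high: round cup 55 mm high (base 54 mm diameter, rim 62 mm), above it a rigid wire bail that narrows to a peak 117 mm above the base, and on the peak a red grip. This point lies 72 mm above the base. z is up along the cup; at yaw 0 y is the line across the width of the bail and grip. About 0.12 kg. On the hook, the bail's peak rests on the hook's arm, and y is square to the arm
- cup_grip (a point): centre of the cup's red grip, 131.5 mm above the cup's base and 59.5 mm above cup_mid: an upright block 12 mm (x) by 26 mm (y, the way to pinch it; the hook's arm then lies between the fingers) by 26 mm (z). Same axes as cup_mid
- cup: the same cup, origin at the centre of its base
- stand: fixed dark steel hook stand, origin under its post on the table. Base disc 100 mm diameter, post 16 mm diameter and 248 mm high; a level hook arm (8 mm rod, its axis 240 mm above the table) runs 90 mm from the post along the stand's -x, towards the robot's side, and ends in an upturned tip. The cup hangs 70 mm from the post's axis
- hook_tip (a point): end of the hook's upturned tip, 96 mm from the post's axis and 14 mm above the axis of the arm: lift the cup at least 25 mm, then draw it 60 mm or more away from the post along the stand's -x
- pad: fixed tan leather pad, 120 x 120 mm, 6 mm thick, origin under its centre
- pad_mid (a point): centre of the pad's top face; x and y along its sides
- bin: fixed grey rivet bin, 180 x 180 mm, 100 mm high, origin under its centre. Its front is -x, its lid is hinged along y at the top of its far (+x) wall. The rivets are for looks only
- lid (a joint): angle of the bin's green lid in rad: 0 shut, grows as it opens upwards, 0.873 is 50 degrees, stop at 1.9. The lid is a 192 x 180 mm plate 6 mm thick, about 0.35 kg, on a free hinge: below about 80 degrees it falls shut when let go
- lid_bar (a point): middle of the lid's steel bar handle, 10 mm thick round bar, 100 mm long along the bin's y, on two posts at its ends; its axis is 35 mm above the lid's top face. It can be pinched across from above and turns between the fingers as the lid swings. Seen from the hinge axis of the shut lid it lies 165 mm to the bin's -x and 41 mm up, so 142 mm above the table when shut. x, y and z turn with the lid
- lid_hinge (a point): point on the lid's hinge axis, in the middle of its width, 101 mm above the table; the axis is the bin's y
- glue_mid (a point): bystander: white glue bottle with orange cap, 44 mm diameter, 110 mm high, loose; point half-way up
- spool_mid (a point): bystander: blue thread spool, 48 mm diameter, 50 mm high, loose, standing; point half-way up
- mallet: bystander: wooden mallet lying on the table, loose; handle 150 mm along its -x, head 36 x 75 x 42 mm at its +x end; origin on the table under the joint of handle and head

How it is judged:
On the way, in this order (a step that is already met when the one before it is completed fails the run):
1. the cup is lifted off its hook and carried by the fingers, clear of the stand (contact force between cup and the fingers above 0.5 N and contact force between cup and stand below 0.01 N and x of cup_grip in the frame of stand below -0.115 m and value of joint lid below 0.1 rad), for 0.1 s.
2. the cup stands upright on the pad, let go, with the lid still shut (x of cup_mid in the frame of pad_mid between -0.033 and 0.033 m and y of cup_mid in the frame of pad_mid between -0.033 and 0.033 m and z of cup_mid in the frame of pad_mid below 0.078 m and angle between cup_mid's own z axis and vertical below 0.1 rad and contact force between cup and the fingers below 0.05 N and contact force between cup and pad above 0.3 N and linear speed of cup below 0.03 m/s and value of joint lid below 0.1 rad), for 0.2 s.
3. the fingers have raised the lid to 50 degrees (within 6) (value of joint lid between 0.768 and 0.977 rad and contact force between lid and the fingers above 0.3 N), for 0.2 s.
At the end, for the whole second after the job is handed in: The lid is open at 50 degrees, within 6, at rest, carried by the fingers (over 0.3 N), propped by no loose thing; the cup stands upright (within 0.1 rad) wholly on the pad (its axis within 33 mm of the middle along each side), at rest, not touched by the fingers (all of step 3 and velocity of joint lid between -0.08 and 0.08 rad/s and contact force between lid and cup below 0.01 N and contact force between lid and glue below 0.01 N and contact force between lid and spool below 0.01 N and contact force between lid and mallet below 0.01 N and x of cup_mid in the frame of pad_mid between -0.033 and 0.033 m and y of cup_mid in the frame of pad_mid between -0.033 and 0.033 m and z of cup_mid in the frame of pad_mid below 0.078 m and angle between cup_mid's own z axis and vertical below 0.1 rad and contact force between cup and the fingers below 0.05 N and contact force between cup and pad above 0.3 N and linear speed of cup below 0.03 m/s); the arm keeps its last pose, push and grip.
It fails at once if the glue bottle, the mallet or the thread spool is moved by more than 25 mm (distance of any of glue_mid, spool_mid, mallet from where it was at the start of the episode above 0.025 m).
It fails at once if the cup is dropped (falls freely faster than 0.3 m/s while more than 10 mm above the pad or table) (contact force between cup and the fingers below 0.01 N and contact force between cup and stand below 0.01 N and height (world z) of cup above 0.016 m and linear speed of cup above 0.3 m/s).
It also fails if it takes over 51 s, if anything falls off the work surface, if the arm or the gripper's body presses on something with over 40 N, if the wrist force passes 120 N, or if a joint passes its speed limit or range.

### The arm

A 7-joint arm with a two-finger parallel gripper is mounted at the origin on the work surface. World frame = base frame: x ahead of the robot, y to its left, z up, the work surface at z = 0. Lengths are in m, angles in rad, forces in N, time in s.
With the tool pointing down it reaches from about 0.4 to 0.925 m from the base axis. Payload 5.6 kg.
Tool frame: the origin (TCP) lies midway between the tips of the shut fingers; the grasp point (between the pads) lies 19 mm behind it; z points along the fingers, y is the line along which they close (so a half turn about z gives the same grasp; the last joint's range is limited). The gripper opens to 85 mm and grips with 20 to 120 N. Pads are 22 mm wide; open, the fingers measure 114 mm over their backs; the gripper's body (76 mm by 85 mm) begins 54 mm behind the grasp point. The pads swing forward as they close: fully open they stand 13 mm farther back than shut.
Start: joints at [-1.214, 0.468, -0.012, 1.603, 0.006, 1.071, -0.056], TCP at [0.253, 0.599, 0.231] pointing down, gripper open.
Joint ranges: [-2.53, 2.53], [-0.31, 2.02], [-1.57, 1.55], [0.28, 2.44], [-1.29, 4.43], [0.15, 1.84], [-2.92, 2.92]. Speed limits (rad/s): [2.57, 2.57, 3.14, 3.14, 3.14, 3.14, 3.14].

### API

Orientations are given as [roll, pitch, yaw] about the fixed x, y, z axes, in that order (R = Rz(yaw) Ry(pitch) Rx(roll)).
In Python, from rig import ctrl, viewer gives the robot as it stands.
- The arm moves only by the tool move_arm, never from a script. Its argument "increments" is a list that holds one entry, the list of rows, each a list of 7 numbers: the turn, a rotation vector about the tool's x, y, z scaled (see below), then the shift along the tool's x, y, z scaled (see below), then the gripper's target within -1 to 1 (fully open at 1, half-way at 0, shut at -1). A call has exactly 10 rows; each row is the pose to reach, as a shift and turn from the pose commanded when the call began, along the tool's axes at that moment; what a row does not reach only later rows make up. The controller multiplies each number of a shift by 0.3 m and each number of a turn by 90 degrees. A row lasts 1/10 s, in which the tool goes at most 50 mm and 8.59 degrees, less where a joint would pass 70% of its speed; a pose out of reach is approached as far as the arm can. A call with a number of a shift or a turn outside -1 to 1 is refused whole. A call with a gripper value outside its range is refused whole. The fingers move at their own pace and stop on an object; the grip force is fixed at half the most. Time passes only in rows, so rows that repeat a pose let the fingers close, or fill a call up. It gives the time, the measured TCP pose, the force, the opening and the grip force at its end, in the units of the state.
- ctrl.get_state(): the state, without advancing time (a new reading comes with each control period).
- viewer.get_image(name): name is "side" or "top"; returns a dict with "frame" (420x560x3 uint8, red, green, blue), "range_z" (420x560 float32, m along the optical axis (not along the pixel's ray), 0 where there is no reading), "fovy" (degrees; the focal length in pixels is half the picture's height over the tangent of half this angle, whatever the lens; pixels are square), "cx", "cy" (the principal point, pixels), "xyz" and "orientation" of the camera in the world. Camera axes: x right, y down, z forward; pixel columns grow to the right and rows downward; lengths in m; the calibration is good to about 2 mm. A picture is of the moment at which its call begins.
- ctrl.hand_in(): hands the job in; it is judged then, once.
The state is a dict: "time_s": time; "joint_pos": joint angles; "joint_velocities": joint speeds; "effort": joint torques, N m; "eef_pos": TCP position; "tool_rot": TCP orientation; "force": force on the tool from outside, world axes, zero at the start; "wrist_torque": the same for the moment, N m; "finger_gap": finger opening in m; "grip_force": force on a finger pad.
Only numpy, scipy, OpenCV 4.12 (cv2) and the standard library are available. Lean on these libraries where they do the work, as an engineer would, in place of code of your own. Each camera call takes 0.05 s, during which the arm holds its last target. There are 200 camera calls.

## Working session

There is one attempt and no reset: what is moved stays moved. The work goes in short steps, Python scripts to look and compute and a tool call to move; the robot and the scene stay as the last step left them, time stands still between calls to the robot, and variables do not carry over. Pictures are saved under pics/ and viewed, at most 10 in all, crops included, and the job is handed in when it is done.

Besides the shell and the picture viewer there is one more tool, called as name(argument=value, ...), one argument or row to a line, values as JSON. move_arm: Moves the arm, as the interface text tells. Its arguments: {"type":"object","properties":{"increments":{"type":"array","items":{"type":"array","items":{"type":"array","items":{"type":"number","minimum":-1,"maximum":1}}}}},"required":["increments"]}

```bash
mkdir -p pics; ls; cat > h.py <<'E'
import numpy as np, cv2
from scipy.spatial.transform import Rotation as R
from rig import ctrl, viewer
def look(n,save=None):
    d=viewer.get_image(n)
    if save: cv2.imwrite(f'pics/{save}.png',cv2.cvtColor(d['frame'],cv2.COLOR_RGB2BGR))
    h=d['frame'].shape[0]; f=h/2/np.tan(np.radians(d['fovy'])/2)
    o=np.array(d['orientation'])
    Rm=o if o.shape==(3,3) else R.from_euler('xyz',o).as_matrix() if o.size==3 else None
    v,u=np.mgrid[:h,:d['frame'].shape[1]]
    z=d['range_z']
    ray=np.stack([(u-d['cx'])/f,(v-d['cy'])/f,np.ones_like(z)],-1)@Rm.T
    P=ray*z[...,None]+np.array(d['xyz'])
    return d,P,ray,np.array(d['xyz'])
E
python3 - <<'E'
from h import *
for n in('side','top'):
    d,P,ray,c=look(n,n+'0'); np.savez(n+'0.npz',P=P,ray=ray,c=c,f=d['frame'],z=d['range_z'])
    print(n,d['fovy'],d['cx'],d['cy'],d['xyz'],d['orientation'],(d['range_z']>0).mean())
print(ctrl.get_state())
E
```

```text
pics
side 49.76793228565334 282.4285460540257 215.09056152267783 [ 0.07196563 -0.41697283  0.98004445] [-2.47881616 -0.00612256 -0.80935468] 0.9958673469387755
top 48.80537373308667 270.2993422448935 212.14130745899223 [0.3548487  0.02168397 1.31982779] [-2.96907561 -0.0133303  -1.561945  ] 0.9957397959183674
{'time_s': 0.1, 'joint_pos': array([-1.21401796,  0.46833648, -0.01156485,  1.60354417,  0.00599974,
        1.07138895, -0.05628861]), 'joint_velocities': array([ 1.34708051e-03, -9.24963777e-04, -2.99303016e-04, -2.29284479e-03,
        1.12685953e-03, -9.97496515e-05, -2.21841517e-04]), 'effort': array([ 6.53189272e-04, -5.33519912e+01,  2.15404120e-02, -2.51965231e+01,
        1.14763647e-02,  4.33621652e-03,  5.84256850e-05]), 'eef_pos': array([0.25287414, 0.59824386, 0.2303976 ]), 'tool_rot': array([-3.13995507e+00,  1.34266607e-04,  2.74172738e+00]), 'force': array([ 0.25649454, -0.46246716,  0.31464912]), 'wrist_torque': array([-0.0438072 ,  0.03586008,  0.00425931]), 'grip_force': 0.0, 'finger_gap': 0.08518635748254366}
```

View pics/side0.png

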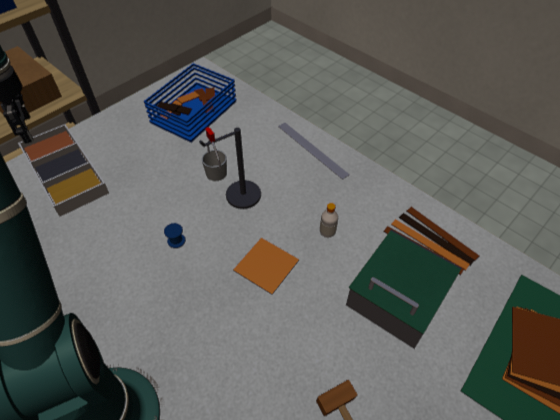

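View pics/top0.png

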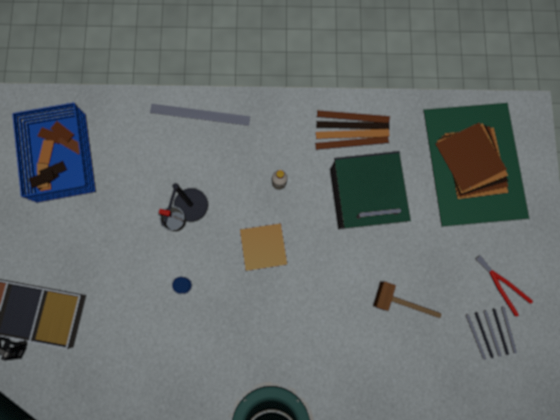

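The side view shows the cup with its red grip at (211,134), the stand post at (240,165), the pad at (266,265), the bin bar at (395,292), the glue at (329,220) and the spool at (175,236). The top view shows the grip at (165,212), stand base (190,205), pad (264,247), bar (380,212), mallet (385,296).

```bash
cat > m.py <<'E'
from h import *
for n in('side','top'):
    D=np.load(n+'0.npz'); P,f=D['P'],D['f']; ray,c=D['ray'],D['c']
    hsv=cv2.cvtColor(f,cv2.COLOR_RGB2HSV); H,S,V=[hsv[...,i].astype(int) for i in range(3)]
    X,Y,Z=[P[...,i] for i in range(3)]
    v,u=np.mgrid[:420,:560]
    def box(a): return (u>=a[0])&(u<=a[2])&(v>=a[1])&(v<=a[3])
    def rep(nm,m): 
        print(n,nm,m.sum(),np.round(np.median(P[m],0),4),np.round(np.percentile(P[m],2,axis=0),3),np.round(np.percentile(P[m],98,axis=0),3))
    red=((H<6)|(H>172))&(S>150)&(V>60)
    b=box((195,120,225,150) if n=='side' else (150,200,180,225))
    rep('grip',red&b)
    print(' grip px',u[red&b].mean(),v[red&b].mean())
    pm=(S>90)&(H>8)&(H<25)&box((225,230,305,300) if n=='side' else (232,215,295,278))&(Z<.03)
    rep('pad',pm)
    # pad corners: pixels -> plane z=.006
    cs=cv2.boxPoints(cv2.minAreaRect(np.argwhere(pm)[:,::-1].astype(np.float32)))
    pl=ray[pm]; q=c+pl*((.006-c[2])/pl[:,2:]); r=cv2.minAreaRect(q[:,:2].astype(np.float32)); print(' pad rect',r,cv2.boxPoints(r).round(3).tolist())
    bb=box((340,225,470,345) if n=='side' else (325,145,415,235))
    lid=bb&(H>60)&(H<95)&(S>100)&(abs(Z-.104)<.02)
    rep('lid',lid); r=cv2.minAreaRect(P[lid][:,:2].astype(np.float32)); print(' lid rect',r)
    bar=box((365,270,425,315) if n=='side' else (352,200,410,222))&(S<90)&(Z>.11)
    rep('bar',bar)
    rr=ray[bar]; q=c+rr*((.142-c[2])/rr[:,2:]); print(' bar@.142',np.round(q.mean(0),4), cv2.minAreaRect(q[:,:2].astype(np.float32)))
    st=box((195,115,265,212) if n=='side' else (155,180,212,225))&(Z>.225)&(V<90)
    rep('arm/post',st)
    q=P[st]; 
    for i in np.argsort(q[:,0])[::max(1,len(q)//14)]: print('   ',q[i].round(3))
    ds=box((222,175,265,210) if n=='side' else (170,185,212,225))&(Z<.03)&(Z>-.005)&(V<75)
    rep('disc',ds); rr=ray[ds]; print(' disc c',cv2.minEnclosingCircle(P[ds][:,:2].astype(np.float32)))
    for nm,a in dict(glue=(315,200,342,240),spool=(160,222,190,250),mallet=(315,375,360,420)).items() if n=='side' else dict(glue=(268,165,292,192),spool=(168,272,195,298),mallet=(370,275,445,322)).items():
        rep(nm,box(a)&(S>40)&(Z>.012)&(Z<.3))
E
python3 m.py
```

```text
side grip 47 [0.5337 0.2509 0.2743] [0.527 0.24  0.006] [0.719 0.526 0.277]
 grip px 209.0212765957447 131.61702127659575
side pad 1937 [0.4823 0.0236 0.0046] [ 0.425 -0.034  0.   ] [0.544 0.084 0.009]
 pad rect ((0.48414674401283264, 0.024954617023468018), (0.11959249526262283, 0.11998222023248672), 9.108179092407227) [[0.41600000858306885, 0.07500000298023224], [0.4350000023841858, -0.04399999976158142], [0.5529999732971191, -0.02500000037252903], [0.5339999794960022, 0.09399999678134918]]
side lid 5602 [ 0.6306 -0.2722  0.1057] [ 0.537 -0.355  0.102] [ 0.723 -0.182  0.109]
 lid rect ((0.6307876706123352, -0.2673235237598419), (0.19403120875358582, 0.176582932472229), 7.041397571563721)
side bar 330 [ 0.5617 -0.2806  0.1434] [ 0.552 -0.33   0.113] [ 0.57  -0.224  0.148]
 bar@.142 [ 0.5595 -0.279   0.142 ] ((0.5523250102996826, -0.2806112766265869), (0.06560204178094864, 0.10424409806728363), 27.2364444732666)
side arm/post 237 [0.5456 0.2407 0.2435] [0.385 0.046 0.226] [0.607 0.26  0.473]
    [ 0.072 -0.417  0.98 ]
    [0.512 0.256 0.249]
    [0.523 0.252 0.242]
    [0.528 0.241 0.
[... 1708 characters left out ...]
11 0.255 0.244]
    [0.521 0.256 0.243]
    [0.528 0.243 0.276]
    [0.53  0.257 0.274]
    [0.532 0.237 0.234]
    [0.55  0.246 0.242]
    [0.56  0.246 0.242]
    [0.569 0.244 0.243]
    [0.577 0.238 0.239]
    [0.586 0.243 0.242]
    [0.596 0.241 0.243]
    [0.6   0.233 0.248]
    [0.604 0.24  0.248]
top disc 698 [0.6018 0.2273 0.0132] [0.558 0.191 0.007] [0.645 0.279 0.019]
 disc c ((0.6039231419563293, 0.2376026064157486), 0.051533449441194534)
top glue 69 [ 0.6714 -0.0178  0.106 ] [ 0.654 -0.03   0.054] [ 0.688 -0.006  0.112]
top spool 240 [0.3737 0.2476 0.0488] [0.352 0.227 0.043] [0.395 0.269 0.053]
top mallet 653 [ 0.3359 -0.3188  0.0377] [ 0.301 -0.456  0.013] [ 0.384 -0.285  0.047]
```

```bash
cat > go.py <<'E'
import sys
from h import *
# go.py x y z yaw tilt(about tool x, deg)
x,y,z,yaw=map(float,sys.argv[1:5]); t=np.radians(float(sys.argv[5])) if len(sys.argv)>5 else 0
s=ctrl.get_state(); R0=R.from_euler('xyz',s['tool_rot']); R1=R.from_euler('xyz',[np.pi,0,yaw])*R.from_rotvec([t,0,0])
print('t',s['time_s'],'pos',s['eef_pos'].round(4),'rpy',s['tool_rot'].round(3),'q',s['joint_pos'].round(2),'F',s['force'].round(1),'gap',round(s['finger_gap'],4))
print('turn',((R0.inv()*R1).as_rotvec()/(np.pi/2)).round(4),'shift',(R0.inv().apply(np.array([x,y,z])-s['eef_pos'])/.3).round(4))
E
python3 go.py .534 .2505 .335 2.92
```

```text
t 0.1 pos [0.2529 0.5982 0.2304] rpy [-3.14   0.     2.742] q [-1.21  0.47 -0.01  1.6   0.01  1.07 -0.06] F [ 0.3 -0.5  0.3] gap 0.0852
turn [-0.001  -0.     -0.1135] shift [-1.3145 -0.7035 -0.3473]
```

move_arm(
  increments=[
    [[0,0,-0.04,-0.15,-0.08,-0.1,1],[0,0,-0.08,-0.3,-0.16,-0.2,1],[0,0,-0.114,-0.45,-0.24,-0.3,1],[0,0,-0.114,-0.6,-0.32,-0.34,1],[0,0,-0.114,-0.74,-0.4,-0.347,1],[0,0,-0.114,-0.86,-0.46,-0.347,1],[0,0,-0.114,-0.95,-0.51,-0.347,1],[0,0,-0.114,-1,-0.535,-0.347,1],[0,0,-0.114,-1,-0.535,-0.347,1],[0,0,-0.114,-1,-0.535,-0.347,1]],
  ],
)

```text
time_s: 1.1
eef_pos: [0.4662, 0.3346, 0.335]
tool_rot: [-3.142, -0.001, 2.921]
force: [-0.7, 0.5, 0.4]
finger_gap: 0.0859
grip_force: 0.0
```

```bash
python3 go.py .534 .2505 .335 2.92
```

```text
t 1.1 pos [0.4662 0.3346 0.335 ] rpy [-3.142e+00 -1.000e-03  2.921e+00] q [-0.76  0.25  0.09  1.67 -0.03  1.22  0.69] F [-0.7  0.5  0.4] gap 0.0859
turn [-0.     -0.0007  0.0007] shift [-2.818e-01 -2.242e-01 -1.000e-04]
```

move_arm(
  increments=[
    [[0,0,0,-0.07,-0.056,0,1],[0,0,0,-0.14,-0.112,0,1],[0,0,0,-0.21,-0.168,0,1],[0,0,0,-0.26,-0.21,0,1],[0,0,0,-0.282,-0.224,0,1],[0,0,0,-0.282,-0.224,0,1],[0,0,0,-0.282,-0.224,0.05,1],[0,0,0,-0.282,-0.224,0.08,1],[0,0,0,-0.282,-0.224,0.1,1],[0,0,0,-0.282,-0.224,0.1,1]],
  ],
)

```text
time_s: 2.1
eef_pos: [0.5337, 0.2508, 0.3043]
tool_rot: [-3.14, -0.002, 2.922]
force: [0.4, -0.2, 0.1]
finger_gap: 0.0856
grip_force: 0.0
```

```bash
python3 - <<'E'
from h import *
d,P,ray,c=look('side','side1'); f=d['frame']
cv2.imwrite('pics/side1c.png',cv2.resize(cv2.cvtColor(f[90:220,150:290],cv2.COLOR_RGB2BGR),None,fx=4,fy=4,interpolation=cv2.INTER_CUBIC))
E
python3 go.py .534 .2505 .24 2.92
```

```text
t 2.15 pos [0.5342 0.2506 0.3051] rpy [-3.141e+00 -1.000e-03  2.922e+00] q [-0.62  0.3   0.15  1.68 -0.05  1.17  0.9 ] F [ 0.3 -0.5  0.6] gap 0.0854
turn [-0.0003 -0.0004  0.0012] shift [ 0.0005 -0.0005  0.217 ]
```

View pics/side1c.png

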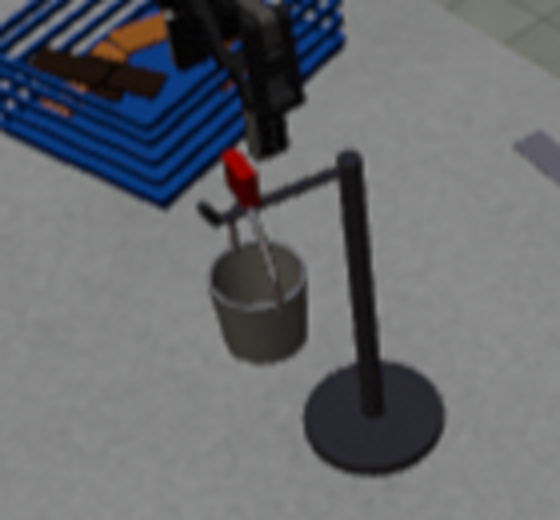

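The fingers straddle the grip: near finger at crop (265,130), grip at (240,180). Descending.

move_arm(
  increments=[
    [[0,0,0,0,0,0.05,1],[0,0,0,0,0,0.1,1],[0,0,0,0,0,0.15,1],[0,0,0,0,0,0.19,1],[0,0,0,0,0,0.215,1],[0,0,0,0,0,0.215,0.5],[0,0,0,0,0,0.215,0.2],[0,0,0,0,0,0.215,0],[0,0,0,0,0,0.215,-0.2],[0,0,0,0,0,0.215,-0.4]],
  ],
)

```text
time_s: 3.15
eef_pos: [0.5354, 0.252, 0.2422]
tool_rot: [3.137, 0.002, 2.921]
force: [-0.9, 2.2, 3.5]
finger_gap: 0.0256
grip_force: 11.3
```

move_arm(
  increments=[
    [[0,0,0,0,0,0,-0.5],[0,0,0,0,0,0,-0.7],[0,0,0,0,0,0,-1],[0,0,0,0,0,0,-1],[0,0,0,0,0,0,-1],[0,0,0,0,0,0,-1],[0,0,0,0,0,0,-1],[0,0,0,0,0,0,-1],[0,0,0,0,0,0,-1],[0,0,0,0,0,0,-1]],
  ],
)

```text
time_s: 4.15
eef_pos: [0.5355, 0.2519, 0.2422]
tool_rot: [3.138, 0.002, 2.922]
force: [0.6, 5.2, 5.2]
finger_gap: 0.025
grip_force: 58.9
```

```bash
python3 go.py .534 .2505 .285 2.92;  python3 go.py .436 .272 .285 2.92
```

```text
t 4.15 pos [0.5355 0.2519 0.2422] rpy [3.138e+00 2.000e-03 2.922e+00] q [-0.61  0.35  0.15  1.75 -0.06  1.04  0.91] F [0.6 5.2 5.2] gap 0.025
turn [0.0024 0.0013 0.0012] shift [ 0.0034 -0.0052 -0.1426]
t 4.15 pos [0.5355 0.2519 0.2422] rpy [3.138e+00 2.000e-03 2.922e+00] q [-0.61  0.35  0.15  1.75 -0.06  1.04  0.91] F [0.6 5.2 5.2] gap 0.025
turn [0.0024 0.0013 0.0012] shift [ 0.3378 -0.0065 -0.1433]
```

move_arm(
  increments=[
    [[0,0,0,0,0,-0.02,-1],[0,0,0,0,0,-0.05,-1],[0,0,0,0,0,-0.08,-1],[0,0,0,0,0,-0.11,-1],[0,0,0,0,0,-0.135,-1],[0,0,0,0,0,-0.15,-1],[0,0,0,0,0,-0.15,-1],[0,0,0,0.02,0,-0.15,-1],[0,0,0,0.06,0,-0.15,-1],[0,0,0,0.1,0,-0.15,-1]],
  ],
)

```text
time_s: 5.15
eef_pos: [0.5039, 0.2568, 0.2853]
tool_rot: [-3.141, -0.001, 2.921]
force: [-0.2, -1.0, -0.7]
finger_gap: 0.025
grip_force: 58.8
```

move_arm(
  increments=[
    [[0,0,0,0.04,0,0,-1],[0,0,0,0.08,0,0,-1],[0,0,0,0.12,0,0,-1],[0,0,0,0.16,0,0,-1],[0,0,0,0.2,0,0,-1],[0,0,0,0.23,0,0,-1],[0,0,0,0.24,0,0,-1],[0,0,0,0.24,0,0,-1],[0,0,0,0.24,0,0,-1],[0,0,0,0.24,0,0,-1]],
  ],
)

```text
time_s: 6.15
eef_pos: [0.4357, 0.2721, 0.2858]
tool_rot: [-3.142, 0.0, 2.92]
force: [-0.9, 0.7, 0.0]
finger_gap: 0.0251
grip_force: 58.8
```

```bash
python3 go.py .4845 .0255 .26 2.92; python3 - <<'E'
from h import *
d,P,ray,c=look('side','side2'); f=d['frame']
cv2.imwrite('pics/side2c.png',cv2.resize(cv2.cvtColor(f[80:280,120:300],cv2.COLOR_RGB2BGR),None,fx=3,fy=3,interpolation=cv2.INTER_CUBIC))
E
```

```text
t 6.15 pos [0.4357 0.2721 0.2858] rpy [-3.142  0.     2.92 ] q [-0.71  0.18  0.1   1.88 -0.02  1.09  0.75] F [-0.9  0.7  0. ] gap 0.0251
turn [-0.      0.0002 -0.    ] shift [-0.3394 -0.7662  0.0863]
```

View pics/side2c.png

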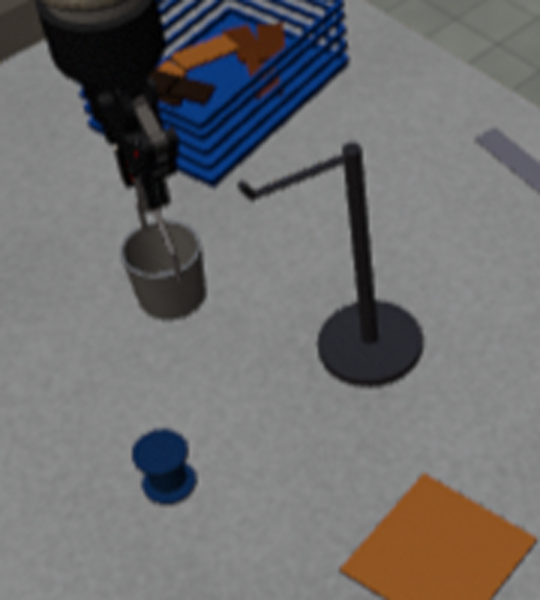

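The cup hangs level from the fingers (crop (165,270)), clear of the hook. Carrying it over the pad.

move_arm(
  increments=[
    [[0,0,0,-0.02,-0.06,0,-1],[0,0,0,-0.06,-0.15,0,-1],[0,0,0,-0.11,-0.26,0,-1],[0,0,0,-0.16,-0.37,0,-1],[0,0,0,-0.21,-0.48,0.02,-1],[0,0,0,-0.26,-0.59,0.04,-1],[0,0,0,-0.3,-0.68,0.06,-1],[0,0,0,-0.33,-0.74,0.08,-1],[0,0,0,-0.34,-0.766,0.086,-1],[0,0,0,-0.34,-0.766,0.086,-1]],
  ],
)

```text
time_s: 7.2
eef_pos: [0.4844, 0.0248, 0.2599]
tool_rot: [-3.141, -0.0, 2.918]
force: [-0.1, -0.2, -0.9]
finger_gap: 0.0252
grip_force: 59.0
```

```bash
python3 go.py .4845 .0255 .12 2.92; python3 - <<'E'
from h import *
d,P,ray,c=look('side','side3'); f=d['frame']
s=ctrl.get_state(); T=s['eef_pos']
hsv=cv2.cvtColor(f,cv2.COLOR_RGB2HSV)
m=(abs(P[...,0]-T[0])<.05)&(abs(P[...,1]-T[1])<.05)&(P[...,2]<T[2]-.04)&(P[...,2]>.03)
q=P[m]; print(m.sum(),q.min(0).round(4),q.max(0).round(4),np.percentile(q[:,2],[1,3,50]).round(4))
lo=q[q[:,2]<q[:,2].min()+.02]; print(np.percentile(lo,[2,98],axis=0).round(3))
E
```

```text
t 7.2 pos [0.4844 0.0248 0.2599] rpy [-3.141 -0.     2.918] q [-0.39  0.15  0.3   1.98 -0.05  1.02  1.28] F [-0.1 -0.2 -0.9] gap 0.0252
turn [-0.0002 -0.0003 -0.001 ] shift [1.000e-04 2.300e-03 4.663e-01]
765 [ 0.4529 -0.0066  0.1467] [0.5142 0.0563 0.22  ] [0.1489 0.1505 0.1807]
[[ 0.457 -0.002  0.148]
 [ 0.508  0.052  0.166]]
```

move_arm(
  increments=[
    [[0,0,0,0,0,0.05,-1],[0,0,0,0,0,0.12,-1],[0,0,0,0,0,0.2,-1],[0,0,0,0,0,0.28,-1],[0,0,0,0,0,0.35,-1],[0,0,0,0,0,0.4,-1],[0,0,0,0,0,0.43,-1],[0,0,0,0,0,0.45,-1],[0,0,0,0,0,0.455,-1],[0,0,0,0,0,0.455,-1]],
  ],
)

```text
time_s: 8.25
eef_pos: [0.4848, 0.0261, 0.124]
tool_rot: [3.141, 0.001, 2.921]
force: [-2.0, 0.0, -1.2]
finger_gap: 0.025
grip_force: 59.0
```

move_arm(
  increments=[
    [[0,0,0,0,0,0.003,-1],[0,0,0,0,0,0.006,-1],[0,0,0,0,0,0.008,-1],[0,0,0,0,0,0.01,-1],[0,0,0,0,0,0.012,-1],[0,0,0,0,0,0.014,-1],[0,0,0,0,0,0.016,-1],[0,0,0,0,0,0.016,-1],[0,0,0,0,0,0.016,-1],[0,0,0,0,0,0.016,-1]],
  ],
)

```text
time_s: 9.25
eef_pos: [0.4844, 0.0258, 0.1188]
tool_rot: [3.142, 0.0, 2.921]
force: [0.4, 0.5, -2.0]
finger_gap: 0.025
grip_force: 59.0
```

```bash
python3 go.py .4845 .0255 .12 2.92
```

```text
t 9.25 pos [0.4844 0.0258 0.1188] rpy [3.142 0.    2.921] q [-0.35  0.36  0.27  2.1  -0.15  0.7   1.37] F [ 0.4  0.5 -2. ] gap 0.025
turn [0.     0.     0.0005] shift [-0.0005 -0.0008 -0.004 ]
```

move_arm(
  increments=[
    [[0,0,0,0,0,0.002,-1],[0,0,0,0,0,0.004,-1],[0,0,0,0,0,0.006,-1],[0,0,0,0,0,0.006,-1],[0,0,0,0,0,0.006,-1],[0,0,0,0,0,0.006,-1],[0,0,0,0,0,0.006,-1],[0,0,0,0,0,0.006,-1],[0,0,0,0,0,0.006,-1],[0,0,0,0,0,0.006,-1]],
  ],
)

```text
time_s: 10.25
eef_pos: [0.4844, 0.0258, 0.117]
tool_rot: [-3.142, 0.0, 2.921]
force: [-0.0, -0.7, -0.3]
finger_gap: 0.0249
grip_force: 59.1
```

move_arm(
  increments=[
    [[0,0,0,0,0,0.002,-1],[0,0,0,0,0,0.004,-1],[0,0,0,0,0,0.006,-1],[0,0,0,0,0,0.006,-1],[0,0,0,0,0,0.006,-1],[0,0,0,0,0,0.006,-1],[0,0,0,0,0,0.006,-1],[0,0,0,0,0,0.006,-1],[0,0,0,0,0,0.006,-1],[0,0,0,0,0,0.006,-1]],
  ],
)

```text
time_s: 11.25
eef_pos: [0.4852, 0.0259, 0.1168]
tool_rot: [3.14, 0.001, 2.921]
force: [-3.4, -0.5, 14.1]
finger_gap: 0.0251
grip_force: 60.9
```

```bash
python3 go.py .4845 .0255 .12 2.92;python3 - <<'E'
from h import *
d,P,ray,c=look('side','side4'); f=d['frame']
cv2.imwrite('pics/side4c.png',cv2.resize(cv2.cvtColor(f[170:310,200:340],cv2.COLOR_RGB2BGR),None,fx=4,fy=4,interpolation=cv2.INTER_CUBIC))
E
```

```text
t 11.25 pos [0.4852 0.0259 0.1168] rpy [3.140e+00 1.000e-03 2.921e+00] q [-0.35  0.36  0.27  2.11 -0.15  0.69  1.37] F [-3.4 -0.5 14.1] gap 0.0251
turn [0.0007 0.0009 0.0006] shift [ 0.0021 -0.0019 -0.0105]
```

View pics/side4c.png

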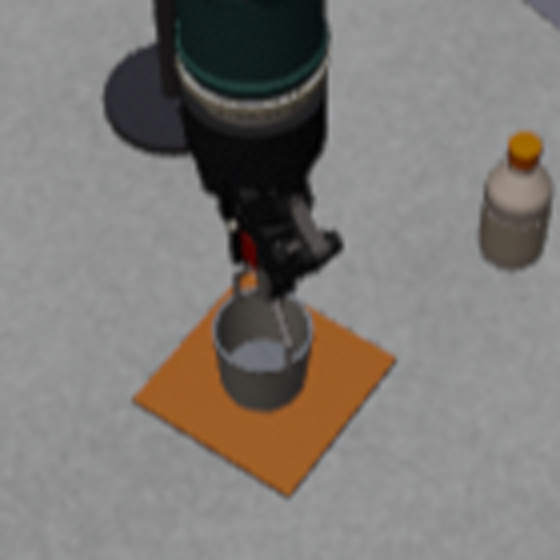

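The cup stands in the middle of the pad (crop (262,370)) with 14 N of contact. I'll ease up 1 mm and open.

move_arm(
  increments=[
    [[0,0,0,0,0,-0.003,-1],[0,0,0,0,0,-0.005,-1],[0,0,0,0,0,-0.005,-0.4],[0,0,0,0,0,-0.005,-0.3],[0,0,0,0,0,-0.005,-0.2],[0,0,0,0,0,-0.005,-0.05],[0,0,0,0,0,-0.005,0.2],[0,0,0,0,0,-0.005,0.5],[0,0,0,0,0,-0.005,0.7],[0,0,0,0,0,-0.005,0.7]],
  ],
)

```text
time_s: 12.3
eef_pos: [0.4844, 0.0258, 0.1167]
tool_rot: [-3.142, -0.0, 2.921]
force: [-0.2, 0.1, -0.1]
finger_gap: 0.0727
grip_force: 0.0
```

move_arm(
  increments=[
    [[0,0,0,0,0,0,0.7],[0,0,0,0,0,0,0.7],[0,0,0,0,0,-0.02,0.7],[0,0,0,0,0,-0.06,0.7],[0,0,0,0,0,-0.12,0.7],[0,0,0,0,0,-0.2,0.7],[0,0,0,0,0,-0.28,0.7],[0,0,0,0,0,-0.36,0.7],[0,0,0,0,0,-0.42,0.7],[0,0,0,0,0,-0.42,0.7]],
  ],
)

```text
time_s: 13.3
eef_pos: [0.4862, 0.0259, 0.2462]
tool_rot: [3.139, 0.006, 2.921]
force: [0.3, 0.7, 0.1]
finger_gap: 0.0726
grip_force: 0.0
```

```bash
python3 go.py .5605 -.2775 .24 1.693;python3 - <<'E'
from h import *
d,P,ray,c=look('side','side5'); f=d['frame']
cv2.imwrite('pics/side5c.png',cv2.resize(cv2.cvtColor(f[150:350,200:450],cv2.COLOR_RGB2BGR),None,fx=3,fy=3,interpolation=cv2.INTER_CUBIC))
E
```

```text
t 13.3 pos [0.4862 0.0259 0.2462] rpy [3.139 0.006 2.921] q [-0.39  0.17  0.3   2.   -0.06  0.98  1.29] F [0.3 0.7 0.1] gap 0.0726
turn [0.0039 0.0022 0.7815] shift [-0.4632 -0.9324  0.0206]
```

View pics/side5c.png

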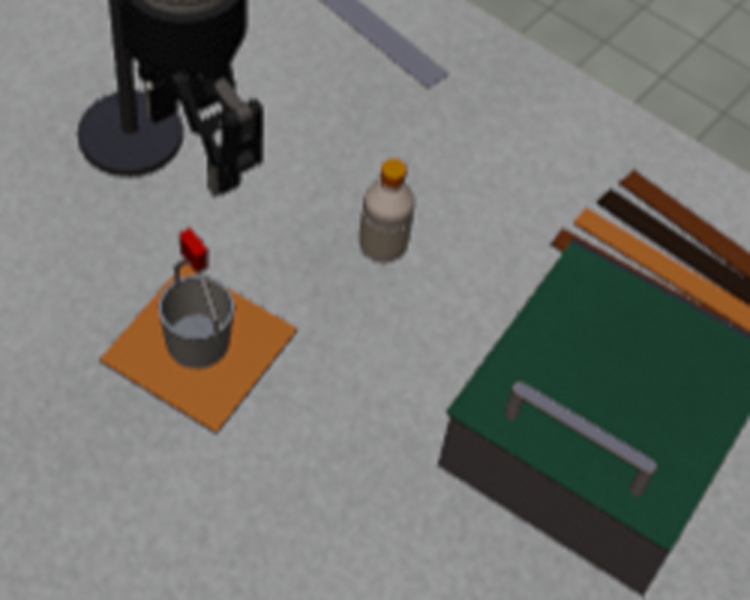

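The cup stands upright on the pad, free (crop (197,325)); the bar runs from crop (515,385) to (655,465), lid shut. Going above the bar and refining its position.

move_arm(
  increments=[
    [[0,0,0.06,-0.03,-0.06,0,0.7],[0,0,0.14,-0.09,-0.17,0,0.7],[0,0,0.22,-0.15,-0.29,0,0.7],[0,0,0.31,-0.21,-0.42,0,0.7],[0,0,0.4,-0.27,-0.55,0,0.7],[0,0,0.49,-0.33,-0.67,0,0.7],[0,0,0.58,-0.39,-0.78,0,0.7],[0,0,0.67,-0.44,-0.88,0,0.7],[0,0,0.75,-0.463,-0.93,0,0.7],[0,0,0.781,-0.463,-0.932,0,0.7]],
  ],
)

```text
time_s: 14.35
eef_pos: [0.5576, -0.2807, 0.2415]
tool_rot: [-3.139, 0.002, 1.686]
force: [-0.2, -0.2, -0.9]
finger_gap: 0.0725
grip_force: 0.0
```

```bash
python3 - <<'E'
from h import *
D=np.load('side0.npz'); P=D['P'];f=D['f']
m=np.zeros((420,560),bool); m[270:315,362:425]=1
m&=(P[...,2]>.136)&(P[...,2]<.155); q=P[m]
r=np.polyfit(q[:,1],q[:,0],1); print(m.sum(),q.mean(0),'slope dx/dy',r[0],'yext',np.percentile(q[:,1],[1,99]),np.percentile(q[:,2],[50,95]))
E
python3 go.py .5605 -.2775 .19 1.693
```

```text
265 [ 0.56138031 -0.27780318  0.14370806] slope dx/dy -0.12009365968667715 yext [-0.32929774 -0.22416943] [0.14402809 0.14726999]
t 14.35 pos [ 0.5576 -0.2807  0.2415] rpy [-3.139e+00  2.000e-03  1.686e+00] q [-0.06  0.46  0.65  1.69 -0.31  1.09  0.79] F [-0.2 -0.2 -0.9] gap 0.0725
turn [-0.0016  0.0011 -0.0045] shift [0.0098 0.0114 0.1716]
```

move_arm(
  increments=[
    [[0,0,0,0.01,0.0147,0,0.7],[0,0,0,0.01,0.0147,0.06,0.7],[0,0,0,0.01,0.0147,0.13,0.7],[0,0,0,0.01,0.0147,0.2,0.7],[0,0,0,0.01,0.0147,0.27,0.6],[0,0,0,0.01,0.0147,0.33,0.5],[0,0,0,0.01,0.0147,0.37,0.4],[0,0,0,0.01,0.0147,0.39,0.2],[0,0,0,0.01,0.0147,0.39,0],[0,0,0,0.01,0.0147,0.39,-0.2]],
  ],
)

```text
time_s: 15.35
eef_pos: [0.5632, -0.2741, 0.1263]
tool_rot: [3.141, 0.0, 1.694]
force: [-0.1, -0.1, 0.1]
finger_gap: 0.0342
grip_force: 0.0
```

move_arm(
  increments=[
    [[0,0,0,0,0,0,-0.4],[0,0,0,0,0,0,-0.5],[0,0,0,0,0,0,-0.6],[0,0,0,0,0,0,-0.7],[0,0,0,0,0,0,-0.8],[0,0,0,0,0,0,-1],[0,0,0,0,0,0,-1],[0,0,0,0,0,0,-1],[0,0,0,0,0,0,-1],[0,0,0,0,0,0,-1]],
  ],
)

```text
time_s: 16.35
eef_pos: [0.5625, -0.274, 0.126]
tool_rot: [-3.141, -0.0, 1.694]
force: [-2.1, 0.9, 5.7]
finger_gap: 0.008
grip_force: 58.6
```

```bash
python3 go.py .5615 -.277 .123 1.69; cat > arc.py <<'E'
from h import *
# commanded pose ~ measured; rows: lid angle a, tool tilt k*a about tool x so that tool z leans to bin -x
s=ctrl.get_state(); R0=R.from_euler('xyz',s['tool_rot'])
th=.12; ex=np.array([np.cos(th),np.sin(th),0]); ey=np.array([-np.sin(th),np.cos(th),0]); ez=np.array([0,0,1.])
bar0=s['eef_pos']-.020*R0.as_matrix()[:,2]
b=lambda a: (-.165*np.cos(a)+ -.041*-np.sin(a))*ex+(.165*np.sin(a)+.041*np.cos(a))*ez
for deg in (5,10,15,20,25,30,35,40,45,50):
    a=np.radians(deg); tl=R.from_rotvec(.4*a*ey)  # about +ey takes -z to -x
    Rn=tl*R0; p=bar0+b(a)-b(0)+.020*Rn.as_matrix()[:,2]
    print(deg,((R0.inv()*Rn).as_rotvec()/(np.pi/2)).round(4),(R0.inv().apply(p-s['eef_pos'])/.3).round(4), Rn.as_matrix()[:,2].round(2))
E
python3 arc.py
```

```text
t 16.35 pos [ 0.5625 -0.274   0.126 ] rpy [-3.141 -0.     1.694] q [-0.02  0.6   0.57  1.78 -0.41  0.89  0.86] F [-2.1  0.9  5.7] gap 0.008
turn [-0.0001 -0.0002  0.0024] shift [-0.0095 -0.0044  0.0101]
5 [0.0222 0.0001 0.    ] [-0.      0.0117 -0.0475] [-0.03 -0.   -1.  ]
10 [0.0444 0.0001 0.    ] [-0.0001  0.0274 -0.0936] [-0.07 -0.01 -1.  ]
15 [0.0667 0.0002 0.    ] [-1.000e-04  4.710e-02 -1.381e-01] [-0.1  -0.01 -0.99]
20 [0.0889 0.0003 0.    ] [-0.0002  0.0706 -0.1805] [-0.14 -0.02 -0.99]
25 [0.1111 0.0003 0.    ] [-2.000e-04  9.770e-02 -2.207e-01] [-0.17 -0.02 -0.98]
30 [0.1333 0.0004 0.    ] [-0.0003  0.1281 -0.2582] [-0.21 -0.02 -0.98]
35 [0.1556 0.0005 0.    ] [-0.0004  0.1617 -0.2928] [-0.24 -0.03 -0.97]
40 [0.1778 0.0005 0.    ] [-0.0005  0.1981 -0.3242] [-0.27 -0.03 -0.96]
45 [2.e-01 6.e-04 1.e-04] [-0.0006  0.2371 -0.3522] [-0.31 -0.04 -0.95]
50 [2.222e-01 7.000e-04 1.000e-04] [-0.0007  0.2783 -0.3766] [-0.34 -0.04 -0.94]
```

move_arm(
  increments=[
    [[0.011,0,0,0,0.006,-0.024,-1],[0.022,0,0,0,0.0117,-0.0475,-1],[0.033,0,0,0,0.019,-0.071,-1],[0.044,0,0,0,0.0274,-0.0936,-1],[0.055,0,0,0,0.037,-0.116,-1],[0.067,0,0,0,0.047,-0.138,-1],[0.078,0,0,0,0.0585,-0.1595,-1],[0.089,0,0,0,0.0706,-0.1805,-1],[0.089,0,0,0,0.0706,-0.1805,-1],[0.089,0,0,0,0.0706,-0.1805,-1]],
  ],
)

```text
time_s: 17.35
eef_pos: [0.5826, -0.2715, 0.1787]
tool_rot: [-3.0, -0.0, 1.693]
force: [-2.8, -1.7, -3.7]
finger_gap: 0.0079
grip_force: 58.7
```

```bash
python3 - <<'E'
from h import *
s=ctrl.get_state(); print(s['force'],s['finger_gap'],s['grip_force'])
R0=R.from_euler('xyz',s['tool_rot']);th=.12; ex=np.array([np.cos(th),np.sin(th),0]);ey=np.array([-np.sin(th),np.cos(th),0]);ez=np.array([0,0,1.])
bar=s['eef_pos']-.020*R0.as_matrix()[:,2]; h=np.array([.5625,-.274,.142])+.165*ex-[0,0,.041]
w=bar-h; print(bar, np.degrees(np.arctan2(w[2],-w@ex))-13.95, np.hypot(w[2],w@ex))
a0=np.radians(20); b=lambda a: (-.165*np.cos(a)+.041*np.sin(a))*ex+(.165*np.sin(a)+.041*np.cos(a))*ez
for deg in range(23,51,3):
    a=np.radians(deg); Rn=R.from_rotvec(.4*(a-a0)*ey)*R0; p=b(a)-b(a0)+.020*(Rn.as_matrix()-R0.as_matrix())[:,2]
    print(deg,((R0.inv()*Rn).as_rotvec()/(np.pi/2)).round(4),(R0.inv().apply(p)/.3).round(4))
d,P,ray,c=look('side')
f=d['frame'];hsv=cv2.cvtColor(f,cv2.COLOR_RGB2HSV)
m=(hsv[...,0]>60)&(hsv[...,0]<95)&(hsv[...,1]>100)
q=(P-h); xx=q@ex; yy=q@ey
m&=(abs(yy)<.09)&(xx<.0)&(xx>-.2)&(P[...,2]<.25)&(P[...,2]>.1)
k=np.polyfit(xx[m],P[...,2][m],1); print('lid deg',m.sum(),-np.degrees(np.arctan(k[0])))
E
```

```text
[-2.80101521 -1.70346743 -3.65474408] 0.007858525159524933 58.65025341510773
[ 0.58545251 -0.27111756  0.19854718] 20.562164256112542 0.17216804696404123
23 [0.0133 0.     0.    ] [-0.      0.0122 -0.0264]
26 [0.0267 0.0001 0.    ] [-0.0001  0.0258 -0.052 ]
29 [0.04   0.0001 0.    ] [-0.0001  0.0407 -0.0769]
32 [0.0533 0.0001 0.    ] [-1.000e-04  5.690e-02 -1.009e-01]
35 [0.0667 0.0002 0.    ] [-0.0002  0.0743 -0.124 ]
38 [0.08   0.0002 0.    ] [-0.0002  0.0929 -0.1461]
41 [0.0933 0.0003 0.    ] [-0.0003  0.1127 -0.1671]
44 [0.1067 0.0003 0.    ] [-0.0003  0.1335 -0.187 ]
47 [0.12   0.0003 0.    ] [-0.0004  0.1552 -0.2058]
50 [0.1333 0.0004 0.    ] [-0.0005  0.178  -0.2234]
lid deg 3374 19.379943503680728
```

Lid follows (about 19–20°, low forces). Continuing to 50°.

move_arm(
  increments=[
    [[0.0133,0,0,0,0.0122,-0.0264,-1],[0.0267,0,0,0,0.0258,-0.052,-1],[0.04,0,0,0,0.0407,-0.0769,-1],[0.0533,0,0,0,0.0569,-0.1009,-1],[0.0667,0,0,0,0.0743,-0.124,-1],[0.08,0,0,0,0.0929,-0.1461,-1],[0.0933,0,0,0,0.1127,-0.1671,-1],[0.1067,0,0,0,0.1335,-0.187,-1],[0.12,0,0,0,0.1552,-0.2058,-1],[0.1333,0,0,0,0.178,-0.2234,-1]],
  ],
)

```text
time_s: 18.4
eef_pos: [0.6447, -0.2639, 0.2395]
tool_rot: [-2.79, -0.001, 1.693]
force: [-4.7, -0.4, 1.6]
finger_gap: 0.0077
grip_force: 58.4
```

move_arm(
  increments=[
    [[0,0,0,0,0,0,-1],[0,0,0,0,0,0,-1],[0,0,0,0,0,0,-1],[0,0,0,0,0,0,-1],[0,0,0,0,0,0,-1],[0,0,0,0,0,0,-1],[0,0,0,0,0,0,-1],[0,0,0,0,0,0,-1],[0,0,0,0,0,0,-1],[0,0,0,0,0,0,-1]],
  ],
)

```text
time_s: 19.4
eef_pos: [0.6447, -0.2638, 0.2395]
tool_rot: [-2.792, -0.001, 1.693]
force: [-5.9, 0.8, 3.5]
finger_gap: 0.0077
grip_force: 58.7
```

```bash
python3 - <<'E'
from h import *
s=ctrl.get_state(); print(s['force'],s['finger_gap'],s['grip_force'],abs(s['joint_velocities']).max())
R0=R.from_euler('xyz',s['tool_rot']);th=.12; ex=np.array([np.cos(th),np.sin(th),0]);ey=np.array([-np.sin(th),np.cos(th),0])
bar=s['eef_pos']-.020*R0.as_matrix()[:,2]; h=np.array([.5625,-.274,.142])+.165*ex-[0,0,.041]
w=bar-h; print(bar, np.degrees(np.arctan2(w[2],-w@ex))-13.95, np.hypot(w[2],w@ex))
for n in('side','top'):
  d,P,ray,c=look(n,n+'9'); f=d['frame'];hsv=cv2.cvtColor(f,cv2.COLOR_RGB2HSV)
  m=(hsv[...,0]>60)&(hsv[...,0]<95)&(hsv[...,1]>100)
  q=(P-h); xx=q@ex; yy=q@ey
  m&=(abs(yy)<.09)&(xx<.01)&(xx>-.2)&(P[...,2]<.24)&(P[...,2]>.1)
  t=P[...,2][m]; o=abs(xx[m]+(t-.1)/np.tan(np.radians(50)))<.025
  v=cv2.fitLine(np.stack([xx[m][o],t[o]],1).astype(np.float32),cv2.DIST_HUBER,0,.01,.01).ravel(); print('lid deg',n,m.sum(),o.sum(),np.degrees(np.arctan2(v[1],-v[0])))
E
```

```text
[-5.94552992  0.80676705  3.51044214] 0.0077467383229972665 58.73014211654663 0.0023485361640684125
[ 0.65154307 -0.26301559  0.25829037] 50.47329385025702 0.17437800082509633
lid deg side 344 344 -130.92482
lid deg top 348 348 -130.9319
```

View pics/side9.png

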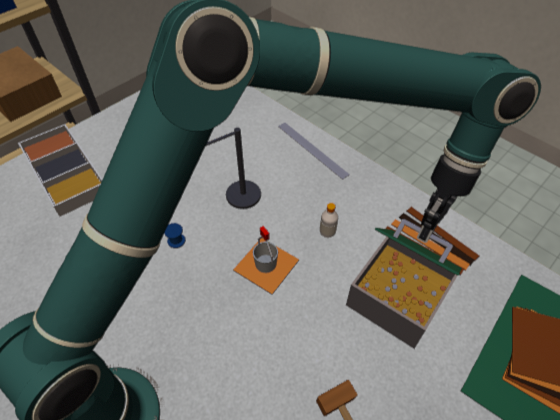

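The lid is held open at (425,245), about 49–50° by both depth and kinematics, and the arm is still. The cup stands on the pad at (265,258) and the bystanders haven't moved. Handing in.

```bash
python3 -c "
from rig import ctrl
print(ctrl.hand_in())"
```

```text
the job is handed in; nothing more can be done
None
```

I handed the job in at about 19.5 s of the 51 s limit: the cup stands upright and released in the middle of the pad, the fingers hold the lid steady at about 50°, and the bystanders look untouched. No verdict came back from the hand-in.

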